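# Open the combination padlock on the radio spares case and hold it up

### The job

The radio spares case is locked by the combination padlock lying on its top, with the shackle through the staple of the hasp. Set the padlock's dial to 4 (ten clicks to a turn, counted clockwise from the red zero mark to the white line on the knob), pull the shackle fully open and lift the lock off the staple, leaving everything else where it lies. Finish while holding the open lock still in the gripper over the case, level with its dial up, a good 10 cm clear of the case top.

Things in the scene. Friction and masses are not known exactly. Their poses are not given: they have to be found in the camera images.
- case: Olive steel spares case fixed on the table, 260 (its x) x 340 (its y) x 100 mm high, flat top, wire lifting handles 25 mm out from its two y ends. Origin: centre of its underside; z up, x away from the robot. A handset and a dust cap lie on the rear half of its top.
- staple (a point): Middle of the opening of the hasp's staple, 12 mm above the case top: a fixed closed upright loop of 5 mm round wire in the case's y-z plane. Its two posts' centrelines stand 10.5 mm either side of this point along the case's y; its top bar's underside is 20 mm and upper side 25 mm above the case top. The lock's toe leg passes through it along x. Hasp strap and lid are flush with the case top.
- lock_center (a point): Centre of the combination padlock's grey body, lying loose on the case top, dial up: 52 (its x) x 54 (its y) x 24 mm thick (z). Its x axis points to the shackle, about along the case's x, away from the robot; z is the dial's axis. It weighs about 0.37 kg. It can shift some mm and turn some degrees on the case until shackle or body meets the staple, which then holds it while the dial is turned.
- bow (a point): Middle of the shackle's curved far end, on the rod's centreline: 66 mm from the lock centre when closed, 88 mm when open. The shackle is a U of bright 8 mm round rod lying flat at the lock's mid thickness (12 mm above the case top). Its straight legs run along the lock's x, 36 mm wide over the outside, 20 mm between, to 14 mm short of this point, where the half circle begins.
- toe_end (a point): Free end of the shackle's toe leg (the leg on the lock's +y side, which passes through the staple). Closed, it is 8 mm inside the body's end face; fully open, 14 mm outside it. With the staple's wire in this gap, next to the body's end face, the lock lifts straight up off the staple. The other leg never leaves the body.
- shackle (a joint): How far the shackle has slid out of the lock body along the lock's +x, m: 0 closed, 0.022 fully open (stop). It does not swivel. With the dial on 4 it slides against about 2.5 N of friction and stays where left; at other numbers it is blocked after 1 to 2 mm. If the shackle is pulled away from the body, the body follows until its end face bears on the staple, which holds it back.
- dial (a joint): Turn of the dial against the lock body, rad, growing clockwise seen from above; 0 with the white line at the red zero mark, along the lock's +x. Ten clicks a turn, 0.628 rad each; number n is at n x 0.628, so 4 is at 2.513 or a whole turn from it (-3.770). Turns either way; sprung clicks of about 0.05 N m draw it to the nearest number when let go.
- dial_grip (a point): Centre of the dial's knob at mid height, on the dial's axis, 33 mm above the case top: a black fluted cylinder 33 mm in diameter and 12 mm high (top 39 mm above the case top) over a flat skirt 42 mm in diameter and 2.5 mm thick.
- dial_line (a point): Outer end of the white line on the dial's skirt, 20 mm from the dial's axis.
- mark4 (a point): Where the end of the white line lies when the dial is on 4: 20 mm from the dial's axis, 144 degrees clockwise from the red zero mark, turning with the lock body. Ten marks stand round the dial on the lock, a wide red one for zero (shackle side), thin white ones for 1 to 9.
- handset: Bystander: black radio handset, 214 mm long, 54 mm wide, 40 mm high, lying along y on the rear half of the case top. Origin: centre of its underside.
- dust_cap: Bystander: aluminium connector cap, 34 mm in diameter, 18 mm high, on the rear half of the case top.
- battery: Bystander: olive battery block, 62 x 112 x 128 mm high, standing on the table left of the case.
- screwdriver: Bystander: screwdriver with a red handle lying on the table.
- key_padlock: Bystander: small brass key padlock, 34 x 42 x 18 mm, lying shut on the table; not the one to open.
- fuse_tin: Bystander: olive round tin, 72 mm in diameter, 55 mm high, on the table.
- mug: Bystander: white mug, 80 mm in diameter, 92 mm high, on the table left of the case.

How it is judged:
By the outcome, as a careful person would: the job done as asked, in the order asked, and still so for the second after the job is handed in, while the arm keeps its last pose, push and grip.
It also fails if it takes over 67 s, if anything falls off the work surface, if the arm or the gripper's body presses on something with over 40 N, if the wrist force passes 120 N, or if a joint passes its speed limit or range.

### The arm

A 7-joint arm with a two-finger parallel gripper is mounted at the origin on the work surface. World frame = base frame: x ahead of the robot, y to its left, z up, the work surface at z = 0. Lengths are in m, angles in rad, forces in N, time in s.
With the tool pointing down it reaches from about 0.4 to 0.925 m from the base axis. Payload 5.6 kg.
Tool frame: the origin (TCP) lies at the very end of the fingers, on their centre line; the grasp point (between the pads) lies behind it (ctrl.grip_depth is the z of the grasp point in the tool frame, in m); z points along the fingers, y is the line along which they close (so a half turn about z gives the same grasp; the last joint's range is limited). The gripper opens to 85 mm and grips with 20 to 120 N. Pads are 22 mm wide; open, the fingers measure 114 mm over their backs; the gripper's body (76 mm by 85 mm) begins 54 mm behind the grasp point. The pads swing forward as they close: fully open they stand 13 mm farther back than shut.
Start: joints at [1.223, 0.468, -0.012, 1.603, 0.006, 1.071, -0.056], TCP at [0.195, -0.62, 0.231] pointing down, gripper open.
Joint ranges: [-2.53, 2.53], [-0.31, 2.02], [-1.57, 1.55], [0.28, 2.44], [-1.29, 4.43], [0.15, 1.84], [-2.92, 2.92]. Speed limits (rad/s): [2.57, 2.57, 3.14, 3.14, 3.14, 3.14, 3.14].

### API

Orientations are given as a unit quaternion [x, y, z, w].
In Python, from workcell import status, capture, calibration, order, spotter, ctrl gives the robot as it stands.
- The arm moves only by the tool arm_command, never from a script. Its argument "commands" is a list of rows, each a list of 5 numbers: the closure in counts, from 0 (fully open) to 255 (shut), then the shift along the world's x, y, z in mm, then the turn about the world's z in degrees. In form: [[jaw, tx, ty, tz, yaw], ...]. A call has 1 to 12 rows; each row shifts and turns the commanded pose from where the row before left it; what a row does not reach is not made up. A row lasts 1/12 s, in which the tool goes at most 41.7 mm and 7.16 degrees, less where a joint would pass 70% of its speed; a pose out of reach is approached as far as the arm can. A call is refused whole if a number of a shift passes 41.7 or a number of a turn 7.16, either way. A call with a gripper value outside its range is refused whole. The fingers move at their own pace and stop on an object; "newtons" is the grip in N (left out, the last holds). Time passes only in rows, so rows that do not move let the fingers close. It gives the time, the measured TCP pose, the force, the opening and the grip force at its end, in the units of the state.
- status.get_obs(): the state, without advancing time (a new reading comes with each control period).
- capture(name): name is "scene" or "top" or "wrist"; returns the picture (420x560x3 uint8, blue, green, red); there is no depth.
- calibration(name): a dict with "mtx" (3x3 intrinsics, pixels), "eye" and "rotation" of the camera in the world. Camera axes: x right, y down, z forward; pixel columns grow to the right and rows downward; lengths in m; the calibration is good to about 2 mm. A picture is of the moment at which its call begins: read the wrist's pose just before it. calibration takes no time and is no camera call; for the wrist camera it gives the pose at the moment of the call.
- order.job_done(): hands the job in; it is judged then, once.
Trained networks look in the newest picture that a camera, given by its name, has taken for a name from the list of things; names that differ only in an ending like _2 or _b are one class to them, and where a whole thing is asked for, a point or a joint stands for the part that bears it (a point fixed in the world has none). Each returns a list of dicts, best first, with "p" (0 to 1); they miss things now and then, are a little off and sometimes report something else, mostly with a low value. They report only what shows in the picture. A call takes as long as a camera call.
- spotter.masks_of(name, camera): "mask" (420x560 bool, what is visible of it) and "rect" ([centre column, centre row, width, height] in pixels, round what is visible of it).
The state is a dict: "time": time; "qpos": joint angles; "dq": joint speeds; "joint_torque": joint torques, N m; "ee_pos": TCP position; "eef_rot": TCP orientation; "contact_force": force on the tool from outside, world axes, zero at the start; "moment": the same for the moment, N m; "finger_gap": opening from 0.0 (shut) to 1.0 (fully open); "finger_force": force on a finger pad.
Only numpy, scipy, OpenCV 4.12 (cv2) and the standard library are available. Lean on these libraries where they do the work, as an engineer would, in place of code of your own. Each camera call takes 0.05 s, during which the arm holds its last target. There are 200 camera calls.

## Working session

There is one attempt and no reset: what is moved stays moved. The work goes in short steps, Python scripts to look and compute and a tool call to move; the robot and the scene stay as the last step left them, time stands still between calls to the robot, and variables do not carry over. Pictures are saved under pics/ and viewed, at most 10 in all, crops included, and the job is handed in when it is done.

Besides the shell and the picture viewer there is one more tool, called after "Emit:" in YAML: its name, and indented under it one key for each argument. arm_command: Moves the arm, as the interface text tells. Its arguments: {"type":"object","properties":{"commands":{"type":"array"},"newtons":{"type":"number"}},"required":["commands"]}

```bash
mkdir -p pics; ls; cat > h.py <<'E'
import numpy as np,cv2
from workcell import status, capture, calibration, order, spotter, ctrl
def ray(c,u,v,z):
    k=calibration(c);d=np.array(k["rotation"])@np.linalg.inv(k["mtx"])@[u,v,1];e=np.array(k["eye"])
    return e+d*(z-e[2])/d[2]
def proj(c,p):
    k=calibration(c);q=np.array(k["mtx"])@np.array(k["rotation"]).T@(np.array(p)-k["eye"]);return q[:2]/q[2]
E
python3 - <<'E'
from h import *
o=status.get_obs();print({k:np.round(v,3).tolist() for k,v in o.items()},ctrl.grip_depth)
s=capture("scene");t=capture("top");cv2.imwrite("pics/a.png",t);cv2.imwrite("pics/b.png",s)
for n,z in [("case",.1),("lock_center",.124),("dial_grip",.139),("shackle",.112)]:
  for r in spotter.masks_of(n,"top")[:2]:
    print(n,round(r["p"],2),np.round(r["rect"]),ray("top",*r["rect"][:2],z).round(4))
print(calibration("top")["eye"],calibration("scene")["eye"])
E
```

```text
pics
{'time': 0.0, 'qpos': [1.223, 0.468, -0.012, 1.604, 0.006, 1.071, -0.056], 'dq': [0.0, -0.001, 0.001, -0.0, -0.002, 0.0, -0.0], 'joint_torque': [0.0, -53.239, 0.021, -25.131, 0.011, 0.008, 0.0], 'ee_pos': [0.195, -0.62, 0.23], 'eef_rot': [0.988, 0.152, -0.0, -0.001], 'contact_force': [0.281, 0.939, 0.345], 'moment': [-0.003, -0.022, -0.017], 'finger_force': 0.0, 'finger_gap': 1.001} -0.0187Traceback (most recent call last):
  File "<stdin>", line 6, in <module>
  File "h.py", line 4, in ray
    k=calibration(c);d=np.array(k["rotation"])@np.linalg.inv(k["mtx"])@[u,v,1];e=np.array(k["eye"])
                       ~~~~~~~~~~~~~~~~~~~~~~~^~~~~~~~~~~~~~~~~~~~~~~~
ValueError: matmul: Input operand 1 has a mismatch in its core dimension 0, with gufunc signature (n?,k),(k,m?)->(n?,m?) (size 3 is different from 4)
```

```bash
sed -i 's/np.array(k\["rotation"\])/R.from_quat(k["rotation"]).as_matrix()/; 1a from scipy.spatial.transform import Rotation as R' h.py
python3 - <<'E'
from h import *
t=capture("top")
for n,z in [("case",.1),("lock_center",.124),("dial_grip",.139),("shackle",.112)]:
  for r in spotter.masks_of(n,"top")[:2]:
    print(n,round(r["p"],2),np.round(r["rect"]),ray("top",*r["rect"][:2],z).round(4))
print(calibration("top"),calibration("scene")["eye"],calibration("wrist"))
E
```

```text
case 0.79 [302. 185. 137. 111.] [ 0.5517 -0.0759  0.1   ]
lock_center 0.85 [307. 206.  18.  33.] [ 0.49   -0.0889  0.124 ]
dial_grip 0.58 [306. 210.  12.  15.] [ 0.4758 -0.0865  0.139 ]
shackle 0.52 [302. 194.  12.  13.] [ 0.5243 -0.0767  0.112 ]
shackle 0.31 [302. 187. 139. 111.] [ 0.5458 -0.0754  0.112 ]
{'mtx': array([[524.63963598,   0.        , 286.24139985],
       [  0.        , 524.63963598, 209.66605302],
       [  0.        ,   0.        ,   1.        ]]), 'eye': array([ 0.31767375, -0.01106618,  1.56760057]), 'rotation': array([ 0.71023185, -0.70173672,  0.04457143, -0.033907  ])} [0.86424687 0.40660682 1.09330793] {'mtx': array([[316.22559886,   0.        , 276.65166965],
       [  0.        , 316.22559886, 209.63269902],
       [  0.        ,   0.        ,   1.        ]]), 'eye': array([ 0.26653208, -0.59753147,  0.37302488]), 'rotation': array([ 0.79723765, -0.58497848, -0.0883619 ,  0.12001867])}
```

View pics/a.png

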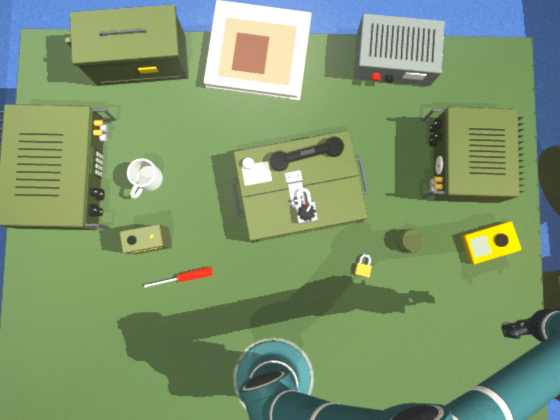

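View pics/b.png

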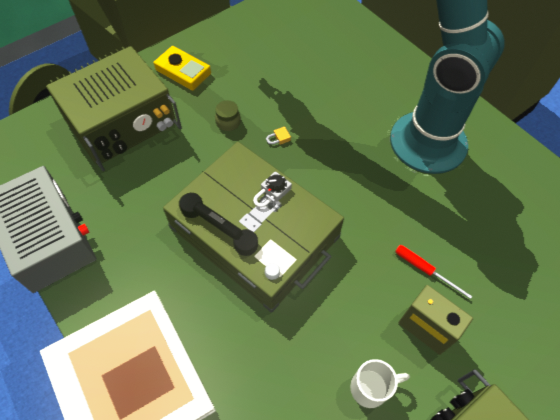

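Emit:
arm_command:
  commands:
    - [0,20,41,2,0]
    - [0,20,41,2,0]
    - [0,20,41,2,0]
    - [0,20,41,2,0]
    - [0,20,41,2,0]
    - [0,20,41,2,0]
    - [0,20,41,2,0]
    - [0,20,41,2,0]
    - [0,20,41,2,0]
    - [0,20,41,2,0]
    - [0,20,41,2,0]
    - [0,20,41,2,0]
  newtons: 40

```text
time: 1.4
ee_pos: [0.4145, -0.1693, 0.2538]
eef_rot: [0.988, 0.152, 0.0, 0.0]
contact_force: [1.3, 0.1, -0.8]
finger_gap: 1.001
finger_force: 0.0
```

Emit:
arm_command:
  commands:
    - [0,0,0,0,0]
    - [0,0,0,0,0]

```text
time: 1.57
ee_pos: [0.4151, -0.169, 0.2536]
eef_rot: [0.988, 0.155, 0.0, 0.0]
contact_force: [-0.4, -0.5, 0.0]
finger_gap: 1.003
finger_force: 0.0
```

```bash
cat > look.py <<'E'
from h import *
import sys
o=status.get_obs();k=calibration("wrist")
print(o["time"],o["ee_pos"].round(4) if hasattr(o["ee_pos"],'round') else o["ee_pos"],np.round(o["contact_force"],1),"gap",o["finger_gap"],"qpos",np.round(o["qpos"],2))
Rm=R.from_quat(o["eef_rot"]).as_matrix();print("tool x yaw",np.degrees(np.arctan2(Rm[1,0],Rm[0,0])).round(1),"cam z",R.from_quat(k["rotation"]).as_matrix()[:,2].round(3),"eye",k["eye"].round(3))
im=capture("wrist")
H=.1
for n,z in [("lock_center",H+.024),("dial_grip",H+.033),("dial_line",H+.0265),("shackle",H+.012),("staple",H+.012)]:
  for r in spotter.masks_of(n,"wrist")[:2]:
    print(n,round(r["p"],2),np.round(r["rect"]),ray("wrist",*r["rect"][:2],z).round(4))
np.save("im.npy",im)
E
python3 look.py; python3 -c "
import numpy as np,cv2
cv2.imwrite('pics/c.png',np.load('im.npy'))"
```

```text
1.5667 [ 0.4151 -0.169   0.2536] [-0.4 -0.5  0. ] gap 1.0025342956598902 qpos [ 0.62  0.12 -0.33  2.03  0.05  1.   -0.99]
tool x yaw 17.8 cam z [-0.28  -0.09  -0.956] eye [ 0.486 -0.146  0.396]
lock_center 0.91 [205.  78.  70. 128.] [ 0.4927 -0.0876  0.124 ]
dial_grip 0.97 [203. 105.  54.  52.] [ 0.4728 -0.0932  0.133 ]
dial_line 0.55 [202. 104.  53.  52.] [ 0.4733 -0.0907  0.1265]
dial_line 0.44 [448. 244.  74.  64.] [ 0.4212 -0.3354  0.1265]
shackle 0.71 [206.  44.  46.  64.] [ 0.518  -0.0805  0.112 ]
staple 0.91 [218.  89. 426. 176.] [ 0.4883 -0.0978  0.112 ]
```

View pics/c.png

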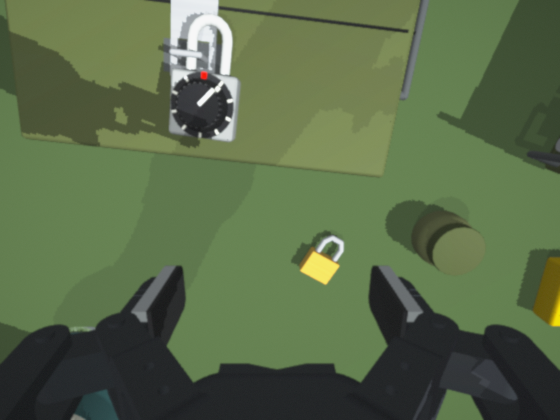

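```bash
cat > warp.py <<'E'
from h import *
def warp(im,cx,cy,z,half=.08,n=560,cam="wrist"):
    # up = +x, left = +y
    w=[(cx+half,cy+half),(cx+half,cy-half),(cx-half,cy-half),(cx-half,cy+half)]
    src=np.float32([proj(cam,(*p,z)) for p in w]);dst=np.float32([(0,0),(n,0),(n,n),(0,n)])
    return cv2.warpPerspective(im,cv2.getPerspectiveTransform(src,dst),(n,n),flags=cv2.INTER_CUBIC)
E
python3 - <<'E'
from warp import *
im=np.load("im.npy")
cv2.imwrite("pics/d.png",warp(im,.49,-.09,.1265))
E
```

```text
(no output)
```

View pics/d.png

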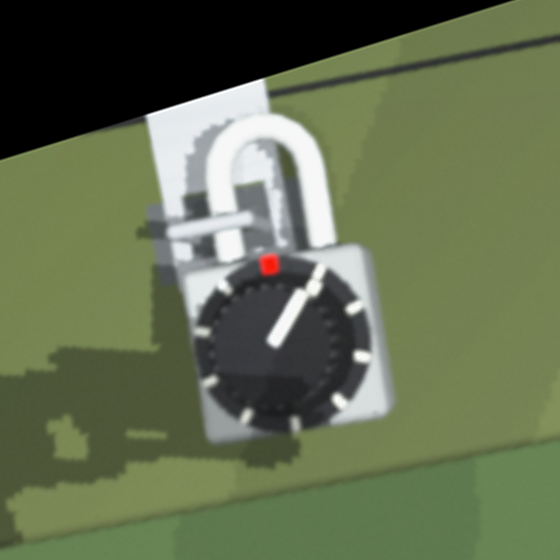

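Emit:
arm_command:
  commands:
    - [60,0,0,0,0]
    - [60,8,11,0,0]
    - [60,8,11,-5,0]
    - [60,8,11,-10,0]
    - [60,8,11,-15,0]
    - [60,8,11,-15,0]
    - [60,8,11,-15,0]
    - [60,9,12,-15,0]
    - [60,0,0,-10,0]
    - [60,0,0,0,0]
    - [60,0,0,0,0]
  newtons: 40

```text
time: 2.78
ee_pos: [0.4703, -0.094, 0.1678]
eef_rot: [0.988, 0.151, -0.001, -0.0]
contact_force: [-0.5, -0.9, 0.2]
finger_gap: 0.765
finger_force: 0.0
```

```bash
python3 look.py; python3 -c "
import numpy as np,cv2
from warp import *
cv2.imwrite('pics/e.png',np.load('im.npy'))"
```

```text
2.7833 [ 0.4703 -0.094   0.1678] [-0.5 -0.9  0.2] gap 0.7654597991510818 qpos [ 0.45  0.3  -0.38  2.05  0.15  0.82 -1.28]
tool x yaw 17.4 cam z [-0.283 -0.088 -0.955] eye [ 0.542 -0.072  0.31 ]
lock_center 0.92 [269. 194.  92. 159.] [ 0.4961 -0.0818  0.124 ]
dial_grip 0.78 [268. 234.  66.  64.] [ 0.4743 -0.0878  0.133 ]
dial_line 0.63 [265. 232.  68.  62.] [ 0.4722 -0.0864  0.1265]
shackle 0.56 [274. 149.  63.  78.] [ 0.5214 -0.0767  0.112 ]
staple 0.74 [275. 150.  64.  76.] [ 0.5214 -0.0772  0.112 ]
staple 0.59 [281. 148. 558. 296.] [ 0.5234 -0.0803  0.112 ]
```

View pics/e.png

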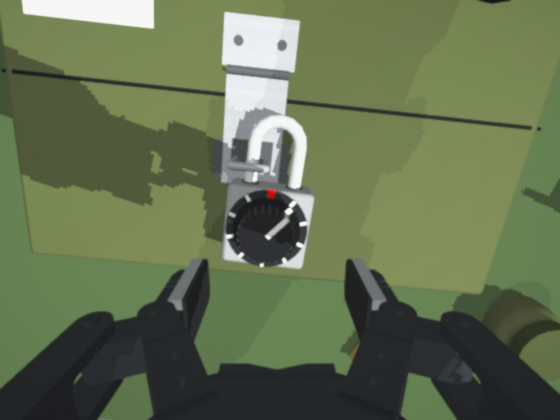

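Emit:
arm_command:
  commands:
    - [60,3,7,-5,0]
    - [60,0,0,-12,0]
    - [60,0,0,-12,0]
    - [60,0,0,-8,0]
    - [60,0,0,-3,0]
    - [60,0,0,0,0]
    - [255,0,0,0,0]
    - [255,0,0,0,0]
    - [255,0,0,0,0]
    - [255,0,0,0,0]
    - [255,0,0,0,0]
    - [255,0,0,0,0]
  newtons: 30

```text
time: 4.08
ee_pos: [0.4744, -0.0859, 0.129]
eef_rot: [0.988, 0.152, 0.0, 0.0]
contact_force: [-1.2, 1.4, 7.3]
finger_gap: 0.365
finger_force: 29.6
```

Emit:
arm_command:
  commands:
    - [255,0,0,1,-3]
    - [255,0,0,0,-7]
    - [255,0,0,0,-7]
    - [255,0,0,0,-7]
    - [255,0,0,0,-7]
    - [255,0,0,0,-7]
    - [255,0,0,0,-7]
    - [255,0,0,0,-7]
    - [255,0,0,0,-7]
    - [255,0,0,0,-7]
    - [255,0,0,0,-7]
    - [255,0,0,0,-7]

```text
time: 5.08
ee_pos: [0.473, -0.0863, 0.1291]
eef_rot: [0.853, -0.522, -0.001, 0.001]
contact_force: [-3.1, 0.8, 1.2]
finger_gap: 0.371
finger_force: 30.4
```

Emit:
arm_command:
  commands:
    - [255,0,0,0,-7]
    - [255,0,0,0,-7]
    - [255,0,0,0,-7]
    - [255,0,0,0,-7]
    - [255,0,0,0,0]
    - [255,0,0,0,0]

```text
time: 5.58
ee_pos: [0.4738, -0.0865, 0.129]
eef_rot: [0.716, -0.698, 0.0, 0.002]
contact_force: [-2.1, -4.5, 5.8]
finger_gap: 0.366
finger_force: 30.8
```

```bash
python3 look.py; python3 -c "
import numpy as np,cv2
from warp import *
cv2.imwrite('pics/f.png',np.load('im.npy'))"
```

```text
5.5833 [ 0.4738 -0.0865  0.129 ] [-2.1 -4.5  5.8] gap 0.36614449082775985 qpos [-0.07  0.33  0.21  2.1  -0.1   0.72 -2.91]
tool x yaw -88.6 cam z [-0.009  0.293 -0.956] eye [ 0.476 -0.162  0.271]
lock_center 0.92 [240. 258. 175. 113.] [ 0.4925 -0.0901  0.124 ]
lock_center 0.6 [187. 263.  69.  70.] [ 0.5194 -0.0869  0.124 ]
dial_grip 0.62 [278. 271.  73.  77.] [ 0.4729 -0.0881  0.133 ]
dial_line 0.77 [278. 268.  72.  81.] [ 0.473  -0.0862  0.1265]
shackle 0.79 [186. 263.  72.  69.] [ 0.5237 -0.0805  0.112 ]
staple 0.55 [183. 210. 365. 417.] [ 0.5235 -0.1117  0.112 ]
```

View pics/f.png

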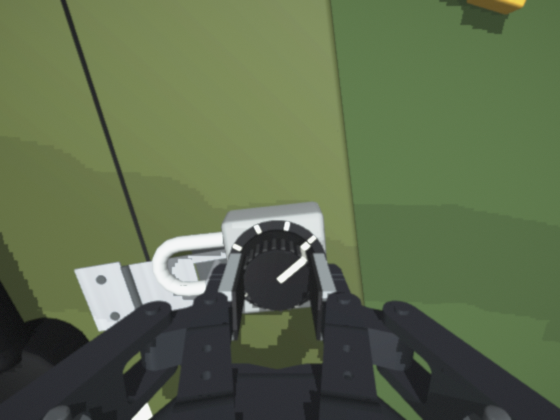

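Emit:
arm_command:
  commands:
    - [60,0,0,0,0]
    - [60,0,0,0,0]
    - [60,0,0,0,0]
    - [60,0,0,5,0]
    - [60,0,0,15,7]
    - [60,0,0,15,7]
    - [60,0,0,10,7]
    - [60,0,0,5,7]
    - [60,0,0,0,7]
    - [60,0,0,0,7]
    - [60,0,0,0,7]
    - [60,0,0,0,7]

```text
time: 6.88
ee_pos: [0.4737, -0.086, 0.1789]
eef_rot: [0.96, -0.279, -0.0, 0.001]
contact_force: [-0.6, -0.5, 0.2]
finger_gap: 0.761
finger_force: 0.0
```

Emit:
arm_command:
  commands:
    - [60,0,0,0,7]
    - [60,0,0,0,7]
    - [60,0,0,0,7]
    - [60,0,0,0,7]
    - [60,0,0,0,7]
    - [60,0,0,0,7]
    - [60,0,0,0,0]
    - [60,0,0,0,0]

```text
time: 7.55
ee_pos: [0.4736, -0.0862, 0.1787]
eef_rot: [0.997, 0.079, 0.0, 0.001]
contact_force: [1.0, 0.4, 0.2]
finger_gap: 0.761
finger_force: 0.0
```

```bash
python3 look.py; python3 -c "
import numpy as np,cv2
from warp import *
cv2.imwrite('pics/g.png',warp(np.load('im.npy'),.50,-.085,.112))"
```

```text
7.55 [ 0.4736 -0.0862  0.1787] [1.  0.4 0.2] gap 0.7606464112141448 qpos [ 0.17  0.26 -0.07  2.05  0.03  0.83 -1.33]
tool x yaw 9.0 cam z [-0.291 -0.048 -0.956] eye [ 0.548 -0.074  0.321]
lock_center 0.62 [277. 193.  83. 147.] [ 0.4989 -0.0823  0.124 ]
dial_grip 0.93 [276. 231.  63.  59.] [ 0.4764 -0.0853  0.133 ]
dial_grip 0.63 [ 10. 298.  19.  25.] [0.4005 0.0852 0.133 ]
dial_line 0.94 [276. 232.  64.  65.] [ 0.4736 -0.0857  0.1265]
dial_line 0.54 [276. 193.  83. 147.] [ 0.4992 -0.0818  0.1265]
shackle 0.68 [275. 153.  58.  70.] [ 0.5219 -0.0773  0.112 ]
staple 0.68 [271. 142. 541. 283.] [ 0.529  -0.0739  0.112 ]
staple 0.19 [274. 230.  63.  62.] [ 0.4686 -0.085   0.112 ]
```

View pics/g.png

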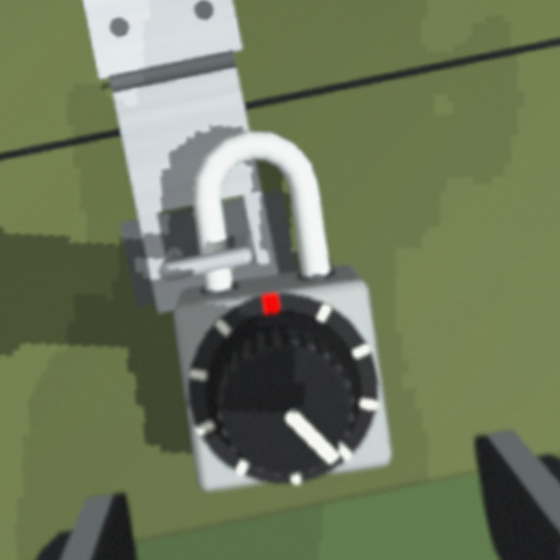

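Emit:
arm_command:
  commands:
    - [60,7,1,0,-1]
    - [60,12,1.5,0,0]
    - [60,12,1.5,0,0]
    - [60,12,1.5,-8,0]
    - [60,12,1.2,-12,0]
    - [60,0,0,-12,0]
    - [60,0,0,-12,0]
    - [60,0,0,-12,0]
    - [60,0,0,-10,0]
    - [60,0,0,-7,0]
    - [60,0,0,0,0]
    - [60,0,0,0,0]

```text
time: 8.85
ee_pos: [0.5286, -0.0794, 0.1054]
eef_rot: [0.997, 0.071, -0.0, 0.001]
contact_force: [-0.4, -0.6, 1.1]
finger_gap: 0.765
finger_force: 0.0
```

Emit:
arm_command:
  commands:
    - [255,0,0,0,0]
    - [255,0,0,0,0]
    - [255,0,0,0,0]
    - [255,0,0,0,0]
    - [255,0,0,0,0]
    - [255,0,0,0,0]
    - [255,0,0,0,0]
  newtons: 40

```text
time: 9.43
ee_pos: [0.5293, -0.0794, 0.1061]
eef_rot: [0.997, 0.071, 0.001, 0.001]
contact_force: [1.2, 1.1, 4.0]
finger_gap: 0.394
finger_force: 39.7
```

Emit:
arm_command:
  commands:
    - [255,2,0.3,0,0]
    - [255,3,0.4,0,0]
    - [255,4,0.55,0,0]
    - [255,4,0.55,0,0]
    - [255,4,0.55,0,0]
    - [255,4,0.55,0,0]
    - [255,3,0.4,0,0]
    - [255,3,0.4,0,0]
    - [255,0,0,0,0]

```text
time: 10.18
ee_pos: [0.5561, -0.0754, 0.1053]
eef_rot: [0.997, 0.072, 0.0, 0.001]
contact_force: [-2.2, -0.5, 1.5]
finger_gap: 0.392
finger_force: 39.6
```

Emit:
arm_command:
  commands:
    - [255,2,0.3,0,0]
    - [255,2,0.3,0,0]
    - [255,0,0,0,0]

```text
time: 10.43
ee_pos: [0.5574, -0.0752, 0.1049]
eef_rot: [0.997, 0.072, -0.003, 0.001]
contact_force: [-7.1, -1.4, 3.6]
finger_gap: 0.391
finger_force: 39.6
```

Emit:
arm_command:
  commands:
    - [255,1,0.1,0,0]
    - [255,1,0.1,0,0]
    - [255,0,0,0,0]

```text
time: 10.68
ee_pos: [0.5575, -0.0751, 0.1044]
eef_rot: [0.997, 0.072, -0.005, 0.001]
contact_force: [-10.9, -1.4, 4.4]
finger_gap: 0.389
finger_force: 39.6
```

```bash
python3 look.py; python3 -c "
import numpy as np,cv2
from warp import *
cv2.imwrite('pics/i.png',np.load('im.npy'))"
```

```text
10.6833 [ 0.5575 -0.0751  0.1044] [-10.9  -1.4   4.4] gap 0.38860822282863633 qpos [ 0.12  0.49 -0.06  1.91  0.05  0.75 -1.4 ]
tool x yaw 8.2 cam z [-0.3   -0.044 -0.953] eye [ 0.633 -0.064  0.246]
lock_center 0.64 [277. 311.  91. 126.] [ 0.5473 -0.0766  0.124 ]
dial_grip 0.45 [280. 210. 559. 420.] [ 0.5975 -0.0707  0.133 ]
shackle 0.71 [276. 305.  73. 118.] [ 0.5425 -0.0768  0.112 ]
staple 0.9 [280. 210. 560. 420.] [ 0.5909 -0.0718  0.112 ]
```

View pics/i.png

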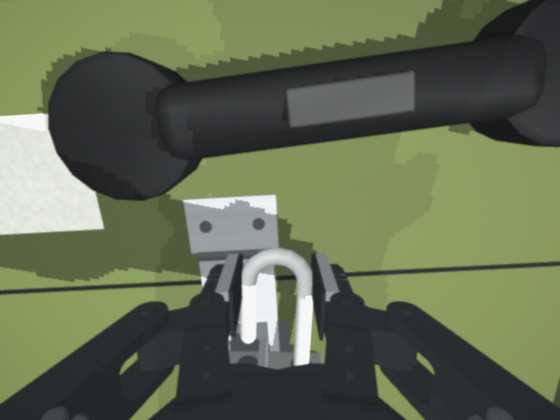

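Emit:
arm_command:
  commands:
    - [60,0,0,0,0]
    - [60,0,0,0,0]
    - [60,0,0,0,0]
    - [60,0,0,8,0]
    - [60,0,0,16,0]
    - [0,0,0,20,0]
    - [0,-14,-2,20,0]
    - [0,-16,-2,10,0]
    - [0,-16,-2,0,0]
    - [0,-16,-2,0,0]
    - [0,-16,-2.5,0,0]
    - [0,0,0,0,0]

```text
time: 11.98
ee_pos: [0.4814, -0.086, 0.1802]
eef_rot: [0.997, 0.071, -0.0, 0.001]
contact_force: [-0.9, -0.5, -0.3]
finger_gap: 0.997
finger_force: 0.0
```

```bash
python3 look.py; python3 -c "
import numpy as np,cv2
from warp import *
cv2.imwrite('pics/j.png',warp(np.load('im.npy'),.50,-.085,.112))"
```

```text
11.9833 [ 0.4814 -0.086   0.1802] [-0.9 -0.5 -0.3] gap 0.99746938776894 qpos [ 0.17  0.27 -0.07  2.03  0.03  0.84 -1.35]
tool x yaw 8.1 cam z [-0.292 -0.044 -0.955] eye [ 0.556 -0.075  0.322]
lock_center 0.7 [532. 303.  55.  85.] [ 0.4542 -0.2763  0.124 ]
lock_center 0.61 [274. 177.  83. 186.] [ 0.5193 -0.0791  0.124 ]
dial_grip 0.76 [273. 234.  62.  64.] [ 0.4848 -0.0833  0.133 ]
dial_line 0.9 [273. 233.  58.  61.] [ 0.4835 -0.0833  0.1265]
shackle 0.68 [176.  18.  94.  36.] [ 0.6028 -0.009   0.112 ]
shackle 0.66 [276. 177.  83. 184.] [ 0.5176 -0.0803  0.112 ]
staple 0.72 [268. 147. 533. 294.] [ 0.5364 -0.0719  0.112 ]
```

View pics/j.png

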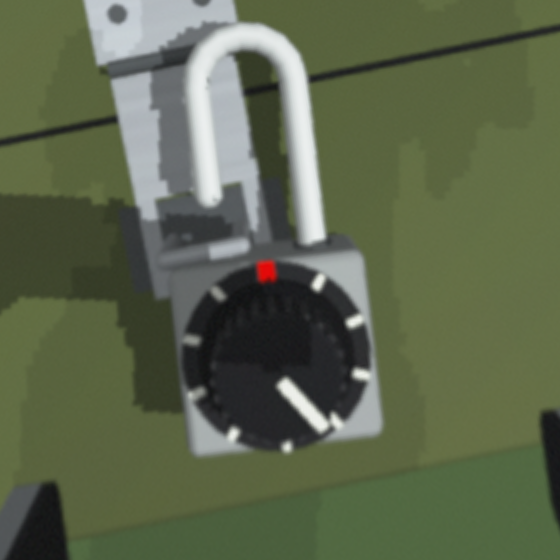

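Emit:
arm_command:
  commands:
    - [0,3,1.5,-6,-1]
    - [0,0,0,-12,0]
    - [0,0,0,-15,0]
    - [0,0,0,-15,0]
    - [0,0,0,-13,0]
    - [0,0,0,-10,0]
    - [0,0,0,-5,0]
    - [0,0,0,-3,0]
    - [0,0,0,0,0]

```text
time: 13.03
ee_pos: [0.4865, -0.0839, 0.1]
eef_rot: [0.998, 0.063, -0.0, 0.001]
contact_force: [0.1, 0.6, 0.2]
finger_gap: 1.002
finger_force: 0.0
```

Emit:
arm_command:
  commands:
    - [255,0,0,0,0]
    - [255,0,0,0,0]
    - [255,0,0,0,0]
    - [255,0,0,0,0]
    - [255,0,0,0,0]
    - [255,0,0,0,0]
  newtons: 60

```text
time: 13.53
ee_pos: [0.4873, -0.0841, 0.1015]
eef_rot: [0.998, 0.063, 0.001, 0.001]
contact_force: [-0.6, -0.5, 6.7]
finger_gap: 0.618
finger_force: 64.6
```

Emit:
arm_command:
  commands:
    - [255,-1.5,-0.2,0.5,0]
    - [255,-1.5,-0.2,0.5,0]
    - [255,0,0,2,0]
    - [255,0,0,3,0]
    - [255,0,0,4,0]
    - [255,0,0,4,0]
    - [255,0,0,0,0]

```text
time: 14.12
ee_pos: [0.4841, -0.0845, 0.1153]
eef_rot: [0.998, 0.063, 0.001, 0.001]
contact_force: [-0.3, 1.0, -4.2]
finger_gap: 0.618
finger_force: 63.8
```

Emit:
arm_command:
  commands:
    - [255,0,0,5,0]
    - [255,0,0,10,0]
    - [255,0,0,15,0]
    - [255,0,0,20,0]
    - [255,0,0,20,0]
    - [255,0,0,20,0]
    - [255,0,0,20,0]
    - [255,0,0,15,0]
    - [255,0,0,8,0]
    - [255,0,0,4,0]
    - [255,0,0,0,0]
    - [255,0,0,0,0]

```text
time: 15.12
ee_pos: [0.483, -0.0843, 0.2509]
eef_rot: [0.998, 0.063, -0.001, 0.001]
contact_force: [0.0, -1.4, -4.0]
finger_gap: 0.617
finger_force: 63.7
```

Emit:
arm_command:
  commands:
    - [255,8,0,0,0]
    - [255,8,0,0,0]
    - [255,0,0,0,0]
    - [255,0,0,0,0]
    - [255,0,0,0,0]
    - [255,0,0,0,0]
    - [255,0,0,0,0]

```text
time: 15.7
ee_pos: [0.4993, -0.0844, 0.2514]
eef_rot: [0.998, 0.063, -0.0, 0.001]
contact_force: [-0.4, 0.5, -3.7]
finger_gap: 0.618
finger_force: 63.7
```

```bash
python3 look.py; python3 -c "
import numpy as np,cv2
from warp import *
s=capture('scene')
a=cv2.resize(np.load('im.npy'),(400,300));b=cv2.resize(s[100:310,150:430],(400,300))
cv2.imwrite('pics/k.png',np.hstack([a,b]))"
```

```text
15.7 [ 0.4993 -0.0844  0.2514] [-0.4  0.5 -3.7] gap 0.6178986361095808 qpos [ 0.16  0.21 -0.07  1.92  0.02  1.01 -1.36]
tool x yaw 7.2 cam z [-0.293 -0.039 -0.955] eye [ 0.574 -0.075  0.393]
lock_center 0.68 [277. 225. 130. 279.] [ 0.4767 -0.0877  0.124 ]
dial_grip 0.79 [276. 317.  99.  98.] [ 0.3866 -0.0984  0.133 ]
dial_line 0.68 [256. 138. 415. 271.] [ 0.5512 -0.0612  0.1265]
dial_line 0.59 [276. 315.  98.  97.] [ 0.3842 -0.0982  0.1265]
shackle 0.56 [278. 167.  86. 160.] [ 0.5279 -0.0828  0.112 ]
staple 0.83 [256. 137. 418. 273.] [ 0.5514 -0.06    0.112 ]
```

View pics/k.png

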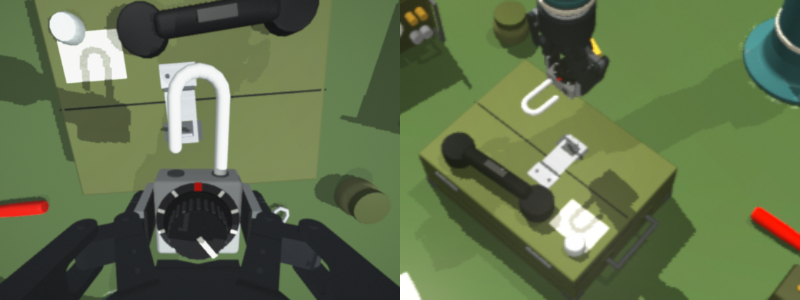

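```bash
python3 -c "
from h import *
print(order.job_done())"
```

```text
the job is handed in; nothing more can be done
None
```

The dial is set to 4, the shackle is fully open, and the lock is off the staple, held still and dial-up about 15 cm above the case top; I handed the job in at about 16 s, and no verdict came back.

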